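# Make up two plasterer's float kits

## Task

Make up the two float kits. The blue tray gets the pale pine sole, the wooden bow handle and the carton of screws; the yellow tray gets the dark hardwood sole and the black bow handle. Lay the handles (feet down) and the carton (right way up, as it lies now) side by side on the floor of the tray's front well, and stand each sole on end in the channel behind the cleat, its broad face square to the tall back rest and its foot set forward near the cleat, so that it leans back against the rest at a clear slant. Leave the red sole in the rack and do not shift or knock over the glue bottle.

Things in the scene. Friction and masses are not known exactly. Their poses are not given: they have to be found in the camera images.
- blue_tray: Blue kit tray, fixed. 194 (x) by 176 mm (y), floor top at z = 8 mm; origin: centre of underside. Along x, mm: front wall -97 to -89; part well to +19, 160 wide inside; low cleat +19 to +29, top at z = 20; channel for the sole to +87; vertical back rest +87 to +97, top at z = 138. Cleat and rest run full width. Side walls 8 thick, z to 32, to 70 from x = +35 back.
- yellow_tray: Yellow kit tray, fixed. 194 (x) by 176 mm (y), floor top at z = 8 mm; origin: centre of underside. Along x, mm: front wall -97 to -89; part well to +19, 160 wide inside; low cleat +19 to +29, top at z = 20; channel for the sole to +87; vertical back rest +87 to +97, top at z = 138. Cleat and rest run full width. Side walls 8 thick, z to 32, to 70 from x = +35 back.
- rack: Wooden dowel rack, fixed: base 200 (its x) by 100 (its y) by 15 mm thick, origin at the centre of its underside. Three slots at x = -60, 0, +60 mm, each 15 mm wide along x between 12 mm dowels (at y = +-26 mm) reaching 90 mm above the bench. A sole stands loosely in each, its faces across the rack's x; it lifts straight out.
- pine_sole: Pale pine float sole, a plain board standing on end in a rack slot (which one varies): 12 mm thick (its x), 80 mm wide (its y), 200 mm long (its z, up at the start). Origin: centre of its lower end face, 15 mm above the bench at the start. Both faces alike. About 0.12 kg. Belongs to the blue kit.
- dark_sole: Dark brown hardwood float sole, a plain board standing on end in a rack slot (which one varies): 12 mm thick (its x), 80 mm wide (its y), 200 mm long (its z, up at the start). Origin: centre of its lower end face, 15 mm above the bench at the start. Both faces alike. About 0.16 kg. Belongs to the yellow kit.
- red_sole: Red plastic float sole, spare, a plain board standing on end in a rack slot (which one varies): 12 mm thick (its x), 80 mm wide (its y), 200 mm long (its z, up at the start). Origin: centre of its lower end face, 15 mm above the bench at the start. Both faces alike. Not wanted: stays in the rack.
- wood_handle: Pale beech wood bow handle for a float, standing on its two feet: bar 130 mm long (its y), 26 mm wide (its x), from 28 to 46 mm above its underside, with a 20 mm foot near each end and an open hand gap of 88 mm between. Origin: centre of its underside, z up. About 0.08 kg. Belongs to the blue kit.
- black_handle: Black plastic bow handle for a float, standing on its two feet: bar 130 mm long (its y), 26 mm wide (its x), from 28 to 46 mm above its underside, with a 20 mm foot near each end and an open hand gap of 88 mm between. Origin: centre of its underside, z up. About 0.07 kg. Belongs to the yellow kit.
- screw_carton: Small white carton of screws with a green band round it: 36 mm (its x) by 50 mm (its y) by 32 mm high, closed and rigid, about 0.15 kg. Origin: centre of its underside, z up. Belongs to the blue kit.
- glue_bottle: Small white glue bottle with an orange nozzle standing on the bench, 46 mm across, 134 mm high, 0.16 kg. Origin: centre of its underside, z up. Not part of the kits.
Mind the look-alikes: they are no part of the job. Several things have the shape of the screw_carton; the one meant has the colours described above. What is shaped like the wood_handle but green is not meant.

How it is judged:
By the outcome, as a careful person would: the job done as asked, in the order asked, and still so for the second after the job is handed in, with the robot touching nothing.
It also fails if it takes over 128 s, if anything falls off the work surface, if the arm or the gripper's body presses on something with over 40 N, if the wrist force passes 120 N, or if a joint passes its speed limit or range.

## Robot

A 6-joint arm with a two-finger parallel gripper is mounted at the origin on the work surface. World frame = base frame: x ahead of the robot, y to its left, z up, the work surface at z = 0. Lengths are in m, angles in rad, forces in N, time in s.
With the tool pointing down it reaches from about 0.25 to 0.725 m from the base axis. Payload 4 kg.
Tool frame: the origin (TCP) lies midway between the tips of the shut fingers; the grasp point (between the pads) lies 19 mm behind it; z points along the fingers, y is the line along which they close (so a half turn about z gives the same grasp; the last joint's range is limited). The gripper opens to 85 mm and grips with 20 to 120 N. Pads are 22 mm wide; open, the fingers measure 114 mm over their backs; the gripper's body (76 mm by 85 mm) begins 54 mm behind the grasp point. The pads swing forward as they close: fully open they stand 13 mm farther back than shut.
Start: joints at [1.193, 0.241, 0.005, 1.335, 0, 1.571], TCP at [0.184, 0.465, 0.206] pointing down, gripper open.
Joint ranges: [-2.72, 2.72], [-1.05, 1.87], [-1.09, 1.28], [-1.99, 2.15], [-1.42, 1.44], [-3.14, 3.14]. Speed limits (rad/s): [2.79, 2.79, 3.14, 3.14, 3.14, 3.14].

## Interface

Orientations are given as a unit quaternion [x, y, z, w].
In Python, from workcell import get_obs, camera, job_done, silhouettes gives the robot as it stands. The module is installed in compiled form; this text tells all that it offers.
- The arm moves only by the tool drive_tool, never from a script. Its argument "increments" is a list of rows, each a list of 3 entries, a list of its own where there are three numbers: the shift along the world's x, y, z in mm, then the turn, a rotation vector about the world's x, y, z in degrees, then the opening, from 0 (shut) to 1 (fully open). A call has 1 to 8 rows; each row shifts and turns the commanded pose from where the row before left it; what a row does not reach is not made up. A row lasts 1/12 s, in which the tool goes at most 41.7 mm and 7.16 degrees, less where a joint would pass 70% of its speed; a pose out of reach is approached as far as the arm can. A call is refused whole if a number of a shift passes 41.7 or a number of a turn 7.16, either way. A call with a gripper value outside its range is refused whole. The fingers move at their own pace and stop on an object; the grip force is fixed at half the most. Time passes only in rows, so rows that do not move let the fingers close. It gives the time, the measured TCP pose, the force, the opening and the grip force at its end, in the units of the state.
- get_obs(): the state, without advancing time (a new reading comes with each control period).
- camera(name): name is "scene" or "side" or "wrist"; returns a dict with "image" (400x640x3 uint8, red, green, blue), "K" (3x3 intrinsics, pixels), "view" (4x4, takes a point from world to camera coordinates). Camera axes: x right, y down, z forward; pixel columns grow to the right and rows downward; lengths in m; the calibration is good to about 2 mm. A picture is of the moment at which its call begins. There is no depth.
- job_done(): hands the job in; it is judged then, once.
Trained networks look in a picture, given as the dict that the camera call returned (one of the last four; its "shot" number tells which), for a name from the list of things; names that differ only in an ending like _2 or _b are one class to them, and where a whole thing is asked for, a point or a joint stands for the part that bears it (a point fixed in the world has none). Each returns a list of dicts, best first, with "conf" (0 to 1); they miss things now and then, are a little off and sometimes report something else, mostly with a low value. They report only what shows in the picture. A call takes as long as a camera call. They do not tell look-alikes from the thing itself.
- silhouettes(query, picture): "region" (400x640 bool, what is visible of it) and "bbox" ([left, top, right, bottom] in pixels, round what is visible of it).
The state is a dict: "clock": time; "joint_pos": joint angles; "joint_vel": joint speeds; "tau": joint torques, N m; "eef_pos": TCP position; "tool_rot": TCP orientation; "ft_force": force on the tool from outside, world axes, zero at the start; "ft_torque": the same for the moment, N m; "grip_width": finger opening in m; "grasp_force": force on a finger pad.
Only numpy, scipy, OpenCV 4.12 (cv2) and the standard library are available. Lean on these libraries where they do the work, as an engineer would, in place of code of your own. Each camera call takes 0.05 s, during which the arm holds its last target. There are 200 camera calls.

## Working session

There is one attempt and no reset: what is moved stays moved. The work goes in short steps, Python scripts to look and compute and a tool call to move; the robot and the scene stay as the last step left them, time stands still between calls to the robot, and variables do not carry over. Pictures are saved under pics/ and viewed, at most 14 in all, crops included, and the job is handed in when it is done.

Besides the shell and the picture viewer there is one more tool, called after ">>>" as name([rows], argument=value, ...), one row to a line, values as JSON. drive_tool: Moves the arm, as the interface text tells. Its arguments: {"type":"object","properties":{"increments":{"type":"array"}},"required":["increments"]}

```bash
mkdir -p pics; cat > h.py <<'E'
import numpy as np, cv2
from workcell import get_obs, camera, job_done, silhouettes
def save(d,n,crop=None,s=1):
    im=d["image"][:,:,::-1]
    if crop: im=im[crop[1]:crop[3],crop[0]:crop[2]]
    cv2.imwrite(f"pics/{n}.png",cv2.resize(im,None,fx=s,fy=s,interpolation=cv2.INTER_CUBIC))
def proj(d,P):
    P=np.atleast_2d(P); c=(d["view"]@np.c_[P,np.ones(len(P))].T)[:3]
    u=d["K"]@c; return (u[:2]/u[2]).T
def ray(d,px,z):
    R=d["view"][:3,:3];t=d["view"][:3,3];o=-R.T@t
    v=R.T@np.linalg.inv(d["K"])@[px[0],px[1],1.]
    return o+v*(z-o[2])/v[2]
E
python3 - <<'E'
from h import *
o=get_obs();print(o)
ims=[]
for n in("scene","side"):
    d=camera(n);save(d,n,s=1.25)
    print(n,d["K"][0,0],(-d["view"][:3,:3].T@d["view"][:3,3]).round(3),d["view"][2,:3].round(2))
    for q in("blue_tray","yellow_tray","rack","pine_sole","dark_sole","red_sole","wood_handle","black_handle","screw_carton","glue_bottle"):
        print(q,[(round(r["conf"],2),list(map(int,r["bbox"]))) for r in silhouettes(q,d)[:4]])
E
```

```text
{'clock': 0.0, 'joint_pos': array([ 1.19301722e+00,  2.41410587e-01,  3.72414100e-03,  1.33520238e+00,
       -1.48439701e-05,  1.57080833e+00]), 'joint_vel': array([-2.42953515e-03,  1.35620698e-03,  4.28241756e-05, -9.14465429e-04,
       -1.24723009e-04, -3.47247344e-05]), 'tau': array([-2.07810353e-04, -3.72319221e+01,  2.52407598e+01,  1.69359462e-02,
        1.10232838e-04, -4.34739519e-06]), 'eef_pos': array([0.18417968, 0.46410271, 0.20481418]), 'tool_rot': array([ 1.87774101e-01,  9.82211684e-01, -1.02903466e-03, -1.89156299e-04]), 'ft_force': array([-0.16272414, -0.79089292,  0.09563014]), 'ft_torque': array([ 0.005206  , -0.0426138 ,  0.02107332]), 'grasp_force': 0.0, 'grip_width': 0.08524849469312792}
scene 456.7864015899437 [ 1.148 -0.587  0.824] [-0.6   0.46 -0.65]
blue_tray [(0.82, [352, 189, 463, 263])]
yellow_tray [(0.92, [275, 229, 381, 322])]
rack [(0.55, [404, 147, 470, 199])]
pine_sole [(0.89, [411, 99, 443, 166])]
dark_sole [(0.6, [422, 106, 457, 177])]
red_sole [(0.9, [437, 121, 476, 184])]
wood_handle [(0.77, [179, 246, 230, 287]), (0.73, [155, 221, 209, 241])
[... 152 characters left out ...]
, 211])]
side 471.8708369961842 [-0.257 -0.808  0.659] [ 0.58  0.65 -0.5 ]
blue_tray [(0.68, [284, 130, 370, 206])]
yellow_tray [(0.62, [341, 156, 448, 248])]
rack [(0.92, [212, 138, 282, 187])]
pine_sole [(0.59, [218, 109, 238, 181])]
dark_sole [(0.91, [235, 105, 256, 172]), (0.17, [220, 105, 237, 179])]
red_sole [(0.57, [253, 102, 272, 168])]
wood_handle [(0.84, [351, 281, 367, 338]), (0.64, [383, 261, 438, 307]), (0.26, [253, 102, 271, 168])]
black_handle [(0.76, [432, 225, 485, 263]), (0.41, [233, 104, 255, 173])]
screw_carton [(0.94, [460, 279, 495, 307]), (0.65, [216, 107, 236, 180]), (0.59, [419, 256, 446, 283]), (0.33, [212, 141, 279, 186])]
glue_bottle [(0.65, [282, 175, 303, 226])]
```

View pics/scene.png

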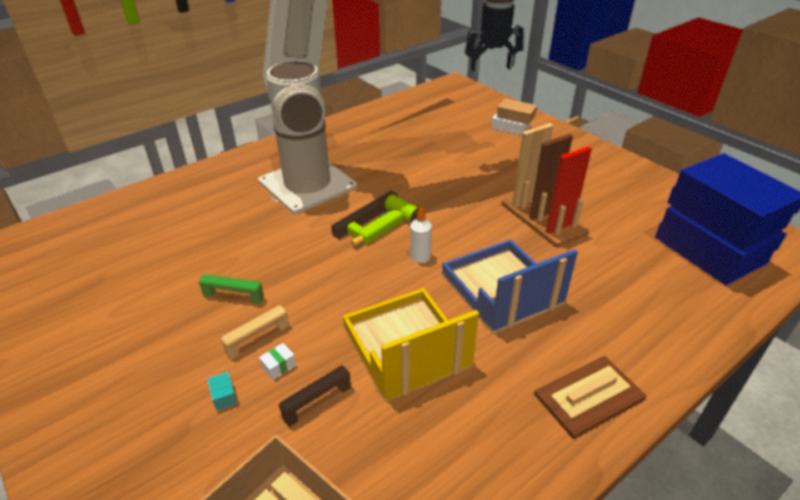

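View pics/side.png

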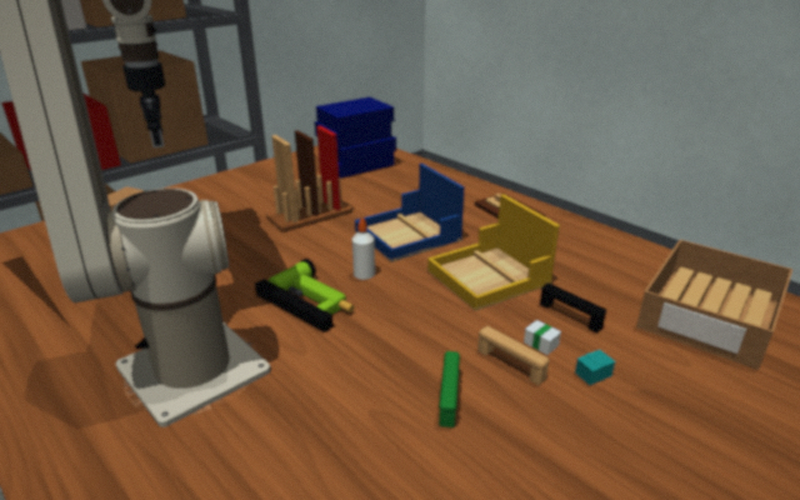

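Scene picture (640-scale): wood handle (204,266), with a green look-alike at (185,231). The white carton with green band is at (221,288), with a teal look-alike at (177,313). The soles in the rack, left to right, are pine, dark, red. I choose the pale handle and the white/green carton, and next fit poses to the silhouettes in both views.

```bash
cat >> h.py <<'E'
from scipy.optimize import minimize
def bx(x0,x1,y0,y1,z0,z1): return np.array([[x,y,z] for x in(x0,x1) for y in(y0,y1) for z in(z0,z1)])/1e3
TR=[bx(-97,97,-88,88,0,8),bx(-97,-89,-88,88,0,32),bx(87,97,-88,88,0,138)]+[bx(*a) for s in(-1,1) for a in((-97,97,*sorted((s*80,s*88)),0,32),(35,97,*sorted((s*80,s*88)),0,70))]
HA=[bx(-13,13,-65,65,28,46)]+[bx(-13,13,*sorted((s*44,s*64)),0,30) for s in(-1,1)]
M=dict(blue_tray=TR,yellow_tray=TR,wood_handle=HA,black_handle=HA,screw_carton=[bx(-18,18,-25,25,0,32)],
 pine_sole=[bx(-6,6,-40,40,15,215)],dark_sole=[bx(-6,6,-40,40,15,215)],red_sole=[bx(-6,6,-40,40,15,215)],
 rack=[bx(-100,100,-50,50,0,15)],glue_bottle=[bx(-23,23,-23,23,0,95)])
def world(B,p,z=0):
    c,s=np.cos(p[2]),np.sin(p[2]); return B@np.array([[c,s,0],[-s,c,0],[0,0,1]])+[p[0],p[1],z]
def render(d,name,p,z=0):
    m=np.zeros((800,1280),np.uint8)
    for B in M[name]:
        h=cv2.convexHull(proj(d,world(B,p,z)).astype(np.float32)*2)
        cv2.fillConvexPoly(m,np.round(h*16).astype(np.int32),1,shift=4)
    return cv2.resize(m*255,(640,400),interpolation=cv2.INTER_AREA)/255.
def fit(name,obs,xy,z=0,yaws=None):
    """obs: list of (picture, region)"""
    def cost(p):
        return sum(1-np.minimum(r:=render(d,name,p,z),g).sum()/np.maximum(r,g).sum() for d,g in obs)/len(obs)
    best=None
    for y in (np.arange(0,np.pi*(2 if'tray'in name else 1),np.pi/6) if yaws is None else yaws):
        o=minimize(cost,[*xy,y],method="Nelder-Mead",options=dict(initial_simplex=np.array([xy[0],xy[1],y])+np.array([[0,0,0],[.02,0,0],[0,.02,0],[0,0,.2]]),xatol=2e-4,fatol=1e-4))
        if best is None or o.fun<best.fun: best=o
    return best.x,best.fun
E
cat > fitall.py <<'E'
from h import *
S=camera("scene");D=camera("side")
pick={"wood_handle":((204,266),(410,284)),"screw_carton":((221,288),(433,269)),"pine_sole":((427,132),(228,145)),"dark_sole":((440,141),(245,138)),"red_sole":((456,152),(262,135))}
for q in M:
    obs=[];xy=None
    for k,d in enumerate((S,D)):
        rs=[r for r in silhouettes(q,d) if r["conf"]>.15]
        if q in pick: rs=[r for r in rs if np.hypot((r["bbox"][0]+r["bbox"][2])/2-pick[q][k][0],(r["bbox"][1]+r["bbox"][3])/2-pick[q][k][1])<9]
        if not rs: print(q,"none",k);continue
        obs.append((d,rs[0]["region"].astype(float)));b=rs[0]["bbox"]
        if xy is None: xy=ray(d,((b[0]+b[2])/2,(b[1]+b[3])/2),.1 if "sole" in q else .03)[:2]
    x,c=fit(q,obs,xy); print(q,(x[:2]*1e3).round(1),np.degrees(x[2]).round(1),"cost",round(c,3),len(obs))
E
time python3 fitall.py
```

```text
blue_tray [598.6 109. ] -10.6 cost 0.055 2
yellow_tray [ 597.8 -144.9] -13.2 cost 0.511 2
wood_handle [ 406.4 -355.7] 1.2 cost 0.207 2
black_handle none 1
black_handle [ 599.2 -341.9] 1.4 cost 0.238 1
screw_carton [ 491.1 -356. ] 180.7 cost 0.09 2
pine_sole [432.7 366.9] -9.4 cost 0.277 2
dark_sole [491.3 360.7] -5.9 cost 0.217 2
red_sole [551.1 349.5] 172.0 cost 0.151 2
rack [492.8 363.9] -7.8 cost 0.434 2
glue_bottle [411.7  45.7] 50.8 cost 0.197 2
real	2m25.965s
user	1m16.939s
sys	1m46.271s
```

```bash
cat > ov.py <<'E'
from h import *
import sys
S=camera("scene");D=camera("side")
obs=[]
for d in (S,D):
    r=silhouettes("yellow_tray",d); print([(round(a["conf"],2),a["bbox"],int(a["region"].sum())) for a in r]); obs.append((d,r[0]["region"].astype(float)))
x,c=fit("yellow_tray",obs,ray(S,(328,280),.03)[:2],yaws=[-.2]);print(x,c)
for i in (0,1):
    x1,c1=fit("yellow_tray",obs[i:i+1],ray(S,(328,280),.03)[:2],yaws=[-.2]);print(i,x1,c1)
P=dict(blue_tray=(.5986,.109,-10.6),yellow_tray=(x[0],x[1],np.degrees(x[2])),wood_handle=(.4064,-.3557,1.2),black_handle=(.599,-.342,1.4),screw_carton=(.491,-.356,.7),pine_sole=(.4327,.3669,-8.4),dark_sole=(.4915,.3595,-8.4),red_sole=(.551,.3495,-8.4))
ims=[]
for d,c in((S,(150,90,480,350)),(D,(205,95,535,355))):
    im=cv2.resize(d["image"][:,:,::-1],None,fx=2.4,fy=2.4,interpolation=cv2.INTER_CUBIC)
    for n,p in P.items():
        for B in M[n]:
            h=cv2.convexHull((proj(d,world(B,(p[0],p[1],np.radians(p[2]))))*2.4).astype(np.float32))
            cv2.polylines(im,[h.astype(int)],True,(255,0,255),1)
    c=[int(v*2.4) for v in c];ims.append(im[c[1]:c[3],c[0]:c[2]])
for i,m in enumerate(ims): cv2.imwrite(f"pics/ov{i}.png",cv2.resize(m,(760,599)))
E
python3 ov.py
```

```text
[(0.83, [274.1, 232.4, 380.3, 322.8], 6186)]
[(0.76, [342.9, 153.2, 447.0, 248.6], 5413)]
[ 0.59624869 -0.14362862 -0.22693899] 0.03573708275239951
0 [ 0.59690985 -0.14367988 -0.22440878] 0.025013132002830285
1 [ 0.594498   -0.14356492 -0.23681551] 0.04124115686185703
```

View pics/ov0.png

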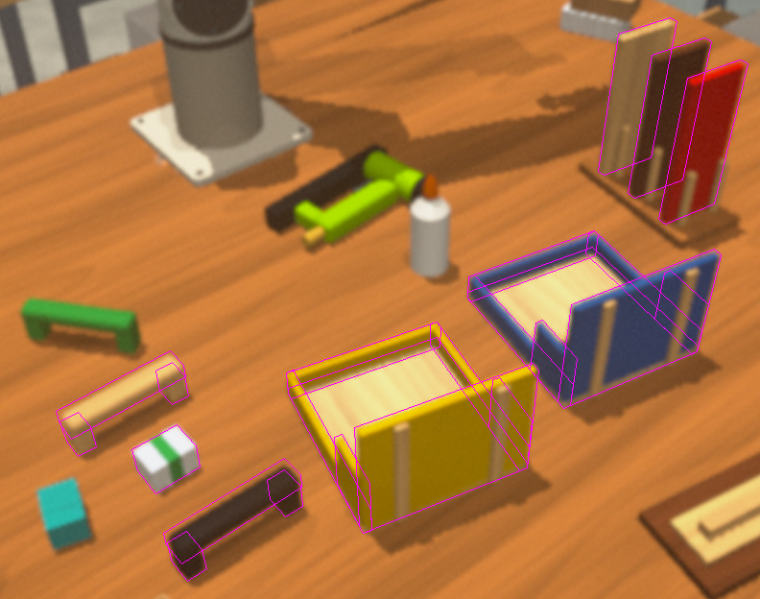

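View pics/ov1.png

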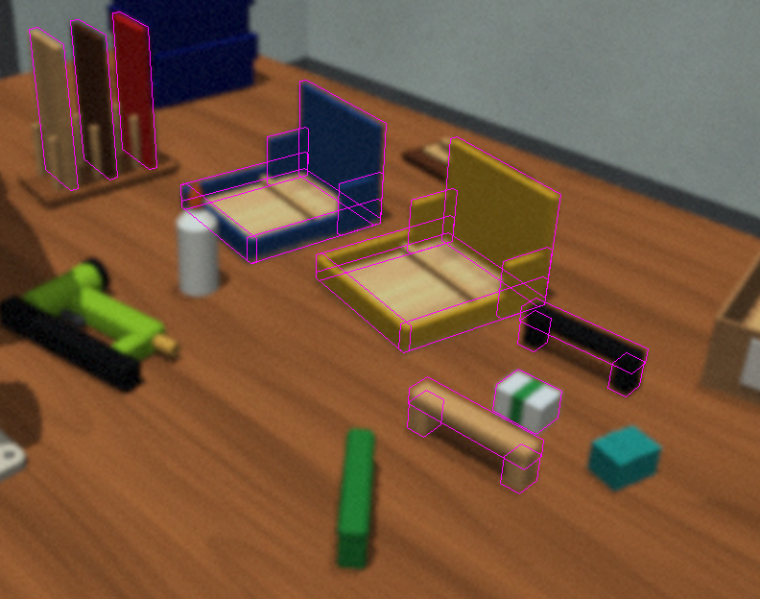

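The overlays sit on the objects in both views: soles at upper right of the scene view, carton near (165,458) in the first overlay, and wood handle near (120,400). All fits are usable, so I move over the pine sole.

>>> drive_tool([
  [[0, 0, 30], [0, 0, -6.95], 0.45],
  [[0, 0, 30], [0, 0, -6.95], 0.45],
  [[22, -8, 6], [0, 0, -6.95], 0.45],
  [[25, -10, 0], [0, 0, -6.95], 0.45],
  [[25, -10, 0], [0, 0, -6.95], 0.45],
  [[25, -10, 0], [0, 0, -6.95], 0.45],
  [[25, -10, 0], [0, 0, -6.95], 0.45],
  [[25, -10, 0], [0, 0, -6.95], 0.45],
])

```text
clock: 3.07
eef_pos: [0.3325, 0.4062, 0.2718]
tool_rot: [0.626, 0.779, 0.0, -0.0]
ft_force: [0.7, -0.2, -0.2]
grip_width: 0.0385
grasp_force: 0.0
```

>>> drive_tool([
  [[25, -10, 0], [0, 0, -6.95], 0.45],
  [[25, -10, 0], [0, 0, -6.95], 0.45],
  [[25, -10, 0], [0, 0, -6.95], 0.45],
  [[25, -8, 0], [0, 0, 0], 0.45],
  [[2, -1, 0], [0, 0, 0], 0.45],
  [[0, 0, 0], [0, 0, 0], 0.45],
])

```text
clock: 3.57
eef_pos: [0.4346, 0.3669, 0.2711]
tool_rot: [0.756, 0.654, -0.0, -0.0]
ft_force: [0.4, 0.5, -0.7]
grip_width: 0.0384
grasp_force: 0.0
```

```bash
cat > st.py <<'E'
from h import *
from scipy.spatial.transform import Rotation as R
o=get_obs();r=R.from_quat(o["tool_rot"]).as_matrix()
print(round(o["clock"],2),(o["eef_pos"]*1e3).round(1),"z",r[:,2].round(3),"yaw_close",np.degrees(np.arctan2(r[1,1],r[0,1])).round(1),"F",o["ft_force"].round(1),"w",round(o["grip_width"]*1e3,1),"g",round(o["grasp_force"],1),"q",o["joint_pos"].round(2))
E
python3 - <<'E'
from st import *
d=camera("wrist");save(d,"w1")
print((-d["view"][:3,:3].T@d["view"][:3,3]).round(3))
for p in((.4327,.3669),(.4915,.3595)):
    print(proj(d,world(bx(-6,6,-40,40,215,215)[::2],(*p,np.radians(-8.4)))).round())
E
```

```text
3.57 [434.6 366.9 271.1] z [-0.001 -0.001 -1.   ] yaw_close -8.2 F [ 0.4  0.5 -0.7] w 38.4 g 0.0 q [0.7  0.37 0.35 1.55 0.   2.42]
[0.444 0.433 0.44 ]
[[310. 257.]
 [309. 160.]
 [324. 257.]
 [325. 160.]]
[[381. 256.]
 [387. 159.]
 [396. 256.]
 [403. 159.]]
```

View pics/w1.png

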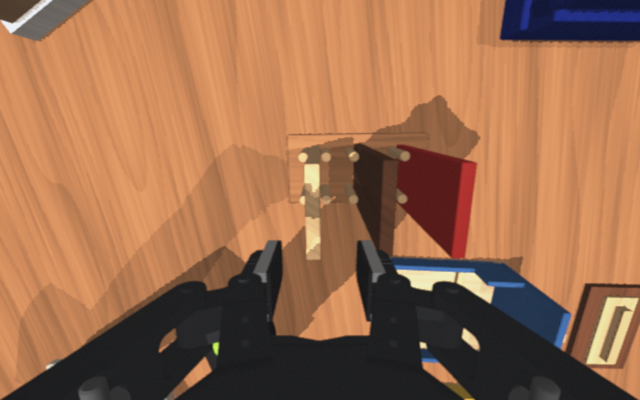

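The wrist view shows the pine top at cols 305–321, rows 165–260, about 3 mm to −x and −y of the fit. The dark sole is next to it and the red one is last. I shift, descend and grip.

>>> drive_tool([
  [[-4, -2, -20], [0, 0, 0], 0.45],
  [[0, 0, -35], [0, 0, 0], 0.45],
  [[0, 0, -33], [0, 0, 0], 0.45],
  [[0, 0, 0], [0, 0, 0], 0.45],
])

```text
clock: 3.95
eef_pos: [0.424, 0.363, 0.1767]
tool_rot: [0.755, 0.656, -0.007, -0.0]
ft_force: [-0.4, -1.0, -1.3]
grip_width: 0.0384
grasp_force: 0.0
```

```bash
python3 - <<'E'
from st import *
d=camera("wrist");save(d,"w2",(220,120,440,340),2.5)
E
```

```text
3.95 [424.  363.  176.7] z [-0.011 -0.009 -1.   ] yaw_close -8.0 F [-0.4 -1.  -1.3] w 38.4 g 0.0 q [0.71 0.38 0.13 1.33 0.   2.42]
```

View pics/w2.png

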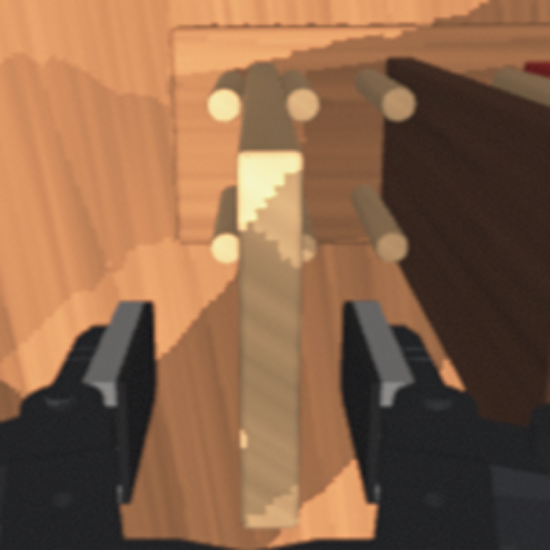

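The sole sits between the pads, clear of both. The arm lags a little and should settle toward centre, so I let it settle and close.

>>> drive_tool([
  [[0, 0, 0], [0, 0, 0], 0.45],
  [[0, 0, 0], [0, 0, 0], 0.45],
  [[0, 0, 0], [0, 0, 0], 0.0],
  [[0, 0, 0], [0, 0, 0], 0.0],
  [[0, 0, 0], [0, 0, 0], 0.0],
  [[0, 0, 0], [0, 0, 0], 0.0],
  [[0, 0, 0], [0, 0, 0], 0.0],
])

```text
clock: 4.58
eef_pos: [0.4306, 0.3668, 0.1861]
tool_rot: [0.755, 0.655, 0.002, -0.0]
ft_force: [0.5, 0.1, 5.3]
grip_width: 0.009
grasp_force: 58.7
```

>>> drive_tool([
  [[0, 0, 25], [0, 0, 0], 0],
  [[0, 0, 38], [0, 0, 0], 0],
  [[0, 0, 38], [0, 0, 0], 0],
  [[0, -5, 19], [0, 0, 0], 0],
  [[0, -32, 0], [0, 0, -1.2], 0],
  [[0, -35, 0], [0, 0, -1.2], 0],
  [[0, -35, 0], [0, 0, 0], 0],
  [[0, -25, 0], [0, 0, 0], 0],
])

```text
clock: 5.25
eef_pos: [0.4291, 0.2314, 0.3041]
tool_rot: [0.769, 0.639, -0.0, 0.0]
ft_force: [-0.4, 0.6, -0.9]
grip_width: 0.009
grasp_force: 58.8
```

>>> drive_tool([
  [[29, -19, 0], [0, 0, 0], 0],
  [[29, -19, 0], [0, 0, 0], 0],
  [[29, -19, 0], [0, 0, 0], 0],
  [[29, -19, 0], [0, 0, 0], 0],
  [[29, -19, 0], [0, 0, 0], 0],
  [[29, -19, 0], [0, 0, 0], 0],
  [[20, -19, 0], [0, 0, 0], 0],
  [[0, 0, 0], [0, 0, 0], 0],
])

```text
clock: 5.92
eef_pos: [0.6267, 0.0962, 0.3013]
tool_rot: [0.771, 0.637, -0.001, 0.001]
ft_force: [-1.9, -0.2, -1.7]
grip_width: 0.0088
grasp_force: 58.9
```

```bash
cat > look.py <<'E'
from st import *
import sys
name,c,s=sys.argv[1],list(map(int,sys.argv[2].split(","))),float(sys.argv[3])
d=camera(name);save(d,sys.argv[4],c,s)
E
python3 look.py scene 330,60,530,280 2.7 b1
```

```text
5.92 [626.7  96.2 301.3] z [-0.001 -0.003 -1.   ] yaw_close -10.8 F [-1.9 -0.2 -1.7] w 8.8 g 58.9 q [ 0.15  0.53  0.67  1.72 -0.    1.91]
```

View pics/b1.png

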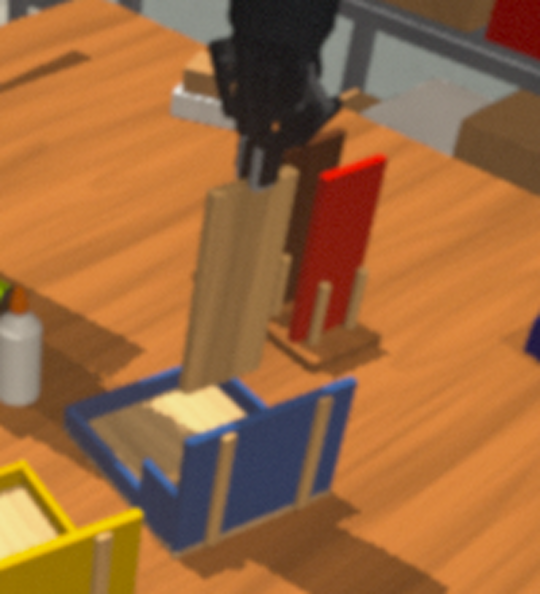

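>>> drive_tool([
  [[12, 6, 0], [0, 0, 0], 0],
  [[0, 0, -25], [0, 0, 0], 0],
  [[0, 0, -38], [0, 0, 0], 0],
  [[0, 0, -35], [0, 0, 0], 0],
  [[0, 0, -10], [0, 0, 0], 0],
  [[0, 0, 0], [0, 0, 0], 0],
  [[0, 0, 0], [0, 0, 0], 0],
])

```text
clock: 6.55
eef_pos: [0.6349, 0.1073, 0.1965]
tool_rot: [0.769, 0.64, 0.0, -0.0]
ft_force: [-0.2, -0.4, -0.1]
grip_width: 0.0091
grasp_force: 58.9
```

```bash
python3 st.py
```

```text
6.55 [634.9 107.3 196.5] z [-0.  0. -1.] yaw_close -10.5 F [-0.2 -0.4 -0.1] w 9.1 g 58.9 q [0.17 0.54 0.43 1.46 0.   1.92]
```

>>> drive_tool([
  [[19, -5, -1], [1.04, 5.57, 0], 0],
  [[16.5, -4, -2.5], [1.04, 5.57, 0], 0],
  [[16, -3, -4], [1.04, 5.57, 0], 0],
  [[0, 0, 0], [0, 0, 0], 0],
  [[0, 0, 0], [0, 0, 0], 0],
])

```text
clock: 6.97
eef_pos: [0.6761, 0.0994, 0.1892]
tool_rot: [0.765, 0.636, -0.064, -0.076]
ft_force: [-0.9, 0.3, -2.1]
grip_width: 0.0091
grasp_force: 59.0
```

```bash
cat >> st.py <<'E'
def loc(T,L=.171):
    c=np.array([T[0],T[1]])/1e3;a=np.radians(T[2])
    for n,p in(("tcp",o["eef_pos"]),("foot",o["eef_pos"]+r[:,2]*L)):
        e=p[:2]-c;print(n,"local",np.round([1e3*(e[0]*np.cos(a)+e[1]*np.sin(a)),1e3*(-e[0]*np.sin(a)+e[1]*np.cos(a)),1e3*p[2]],1))
BLUE=(598.6,109,-10.6);YEL=(596.2,-143.6,-13.0)
E
python3 -c "
from st import *
loc(BLUE)"
```

```text
6.97 [676.1  99.4 189.2] z [-0.195  0.034 -0.98 ] yaw_close -10.5 F [-0.9  0.3 -2.1] w 9.1 g 59.0 q [0.12 0.87 0.98 1.87 0.06 1.87]
tcp local [ 78.    4.9 189.2]
foot local [44.2  4.4 21.6]
```

>>> drive_tool([
  [[0, 0, 0], [0, 0, 0], 0],
  [[0, 0, 0], [0, 0, 0], 0],
  [[0, 0, 0], [0, 0, 0], 0],
])

```text
clock: 7.22
eef_pos: [0.6742, 0.0999, 0.197]
tool_rot: [0.765, 0.637, -0.061, -0.073]
ft_force: [-0.3, 0.1, -1.1]
grip_width: 0.0088
grasp_force: 59.0
```

```bash
python3 -c "
from st import *
loc(BLUE)"
```

```text
7.22 [674.2  99.9 197. ] z [-0.187  0.035 -0.982] yaw_close -10.4 F [-0.3  0.1 -1.1] w 8.8 g 59.0 q [0.12 0.85 0.97 1.87 0.06 1.87]
tcp local [ 75.9   5.  197. ]
foot local [43.4  4.9 29.1]
```

>>> drive_tool([
  [[-6, 1, -8], [0, 0, 0], 0],
  [[0, 0, -8], [0, 0, 0], 0],
  [[0, 0, 0], [0, 0, 0], 0],
  [[6, -1, -1], [0.4, 2.0, 0], 0],
  [[0, 0, 0], [0, 0, 0], 0],
  [[0, 0, 0], [0, 0, 0], 0],
])

```text
clock: 7.72
eef_pos: [0.6753, 0.0992, 0.1761]
tool_rot: [0.764, 0.635, -0.074, -0.088]
ft_force: [0.4, -0.2, -1.2]
grip_width: 0.0091
grasp_force: 59.0
```

```bash
python3 -c "
from st import *
loc(BLUE)"
```

```text
7.72 [675.3  99.2 176.1] z [-0.225  0.041 -0.974] yaw_close -10.5 F [ 0.4 -0.2 -1.2] w 9.1 g 59.0 q [0.11 0.91 1.01 1.9  0.07 1.86]
tcp local [ 77.2   4.5 176.1]
foot local [38.1  4.3  9.6]
```

>>> drive_tool([
  [[0, 0, -1.5], [0, 0, 0], 0],
  [[0, 0, -1.5], [0, 0, 0], 0],
  [[0, 0, 0], [0, 0, 0], 0],
  [[0, 0, 0], [0, 0, 0], 0],
])

```text
clock: 8.05
eef_pos: [0.6754, 0.0994, 0.1758]
tool_rot: [0.764, 0.636, -0.072, -0.087]
ft_force: [2.0, -1.1, 6.2]
grip_width: 0.0092
grasp_force: 60.0
```

Floor contact (6 N). I release in stages, letting the rear finger ease the board back.

>>> drive_tool([
  [[0, 0, 0], [0, 0, 0], 0.2],
  [[0, 0, 0], [0, 0, 0], 0.25],
  [[0, 0, 0], [0, 0, 0], 0.3],
  [[0, 0, 0], [0, 0, 0], 0.35],
  [[0, 0, 0], [0, 0, 0], 0.4],
  [[0, 0, 0], [0, 0, 0], 0.45],
  [[0, 0, 0], [0, 0, 0], 0.45],
  [[0, 0, 0], [0, 0, 0], 0.45],
])

```text
clock: 8.72
eef_pos: [0.6747, 0.0994, 0.173]
tool_rot: [0.763, 0.636, -0.074, -0.089]
ft_force: [-0.1, 0.5, -0.4]
grip_width: 0.0385
grasp_force: 0.1
```

```bash
python3 st.py; python3 look.py side 270,80,400,220 3.5 b2
```

```text
8.72 [674.7  99.4 173. ] z [-0.226  0.041 -0.973] yaw_close -10.4 F [-0.1  0.5 -0.4] w 38.5 g 0.1 q [0.11 0.9  1.   1.89 0.07 1.86]
8.72 [674.7  99.4 173. ] z [-0.226  0.041 -0.973] yaw_close -10.4 F [-0.1  0.5 -0.4] w 38.5 g 0.1 q [0.11 0.9  1.   1.89 0.07 1.86]
```

View pics/b2.png

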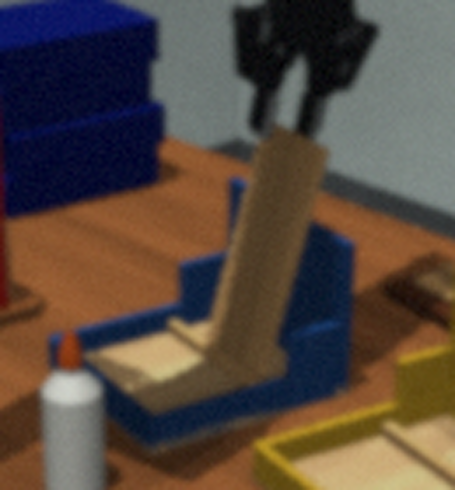

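The board leans back clear of the cleat, with its top between the fingers. I open wider and withdraw upward.

>>> drive_tool([
  [[0, 0, 0], [0, 0, 0], 0.6],
  [[0, 0, 0], [0, 0, 0], 0.75],
  [[0, 0, 0], [0, 0, 0], 0.75],
  [[2, 0, 10], [0, 0, 0], 0.75],
  [[2, 0, 14], [0, 0, 0], 0.75],
  [[0, 0, 14], [0, 0, 0], 0.75],
  [[0, 0, 14], [0, 0, 0], 0.75],
  [[0, 0, 14], [0, 0, 0], 0.75],
])

```text
clock: 9.43
eef_pos: [0.6714, 0.0986, 0.2338]
tool_rot: [0.763, 0.635, -0.075, -0.089]
ft_force: [-1.3, 0.0, -0.5]
grip_width: 0.064
grasp_force: 0.0
```

```bash
cat > sole.py <<'E'
from st import *
import sys
# fit leaning sole in tray: x of foot back edge, y, tilt, from silhouettes in both views
n,T=sys.argv[1],dict(b=BLUE,y=YEL)[sys.argv[2]]
obs=[]
for v in("scene","side"):
    d=camera(v);rs=silhouettes(n,d);c=proj(d,world(np.array([[.065,0,.1]]),(T[0]/1e3,T[1]/1e3,np.radians(T[2]))))[0]
    rs=[q for q in rs if abs((q["bbox"][0]+q["bbox"][2])/2-c[0])<25 and abs((q["bbox"][1]+q["bbox"][3])/2-c[1])<30]
    print(v,[(round(q["conf"],2),q["bbox"]) for q in rs]); 
    if rs: obs.append((d,rs[0]["region"].astype(float)))
B=bx(-12,0,-40,40,0,200)
def pts(p):
    a=p[2];Q=B@R.from_euler("YZ" if False else "yx",[a,0]).as_matrix().T
    Q=Q@R.from_euler("z",p[3]).as_matrix().T
    return world(Q+[p[0],p[1],.008],(T[0]/1e3,T[1]/1e3,np.radians(T[2])))
def cost(p):
    s=0
    for d,g in obs:
        m=np.zeros((800,1280),np.uint8);h=cv2.convexHull((proj(d,pts(p))*2).astype(np.float32))
        cv2.fillConvexPoly(m,np.round(h*16).astype(np.int32),1,shift=4);m=cv2.resize(m*255,(640,400),interpolation=cv2.INTER_AREA)/255.
        # rest occludes in scene view: ignore pixels hidden behind the rest
        k=np.ones((400,640));t=np.zeros((400,640),np.uint8)
        if d is obs[0][0]:
            cv2.fillConvexPoly(t,cv2.convexHull(proj(d,world(TR[2],(T[0]/1e3,T[1]/1e3,np.radians(T[2])))).astype(np.int32)),1);k=1-t
        s+=1-(np.minimum(m,g)*k).sum()/(np.maximum(m,g)*k).sum()
    return s
o2=minimize(cost,[.044,0,.3,0],method="Nelder-Mead",options=dict(initial_simplex=[[.044,0,.3,0],[.06,0,.3,0],[.044,.015,.3,0],[.044,0,.15,0],[.044,0,.3,.15]],xatol=1e-4,fatol=1e-4))
print("xb,y mm",(o2.x[:2]*1e3).round(1),"tilt,yaw deg",np.degrees(o2.x[2:]).round(1),"cost",round(o2.fun,3))
E
python3 sole.py pine_sole b
```

```text
9.43 [671.4  98.6 233.8] z [-0.227  0.041 -0.973] yaw_close -10.5 F [-1.3  0.  -0.5] w 64.0 g 0.0 q [0.11 0.96 1.27 2.11 0.07 1.86]
scene [(0.93, [412.7, 185.5, 456.5, 215.4])]
side [(0.65, [331.3, 114.0, 364.7, 189.2])]
xb,y mm [47.   3.1] tilt,yaw deg [17.3  1.2] cost 0.118
```

>>> drive_tool([
  [[-20, -10, 0], [-1.2, -6.5, 0], 0.6],
  [[-20, -35, 0], [-1.2, -6.5, 0], 0.6],
  [[-21, -35, 0], [0, 0, 4], 0.6],
  [[-21, -35, 0], [0, 0, 4], 0.6],
  [[-21, -35, 0], [0, 0, 3.7], 0.6],
  [[-21, -35, 0], [0, 0, 0], 0.6],
  [[-21, -35, 0], [0, 0, 0], 0.6],
  [[-21, -35, 0], [0, 0, 0], 0.6],
])

```text
clock: 10.3
eef_pos: [0.5385, -0.1313, 0.2406]
tool_rot: [0.697, 0.714, -0.046, -0.046]
ft_force: [1.0, -1.0, 0.7]
grip_width: 0.0511
grasp_force: 0.0
```

>>> drive_tool([
  [[-21, -35, 0], [0, 0, 0], 0.6],
  [[-21, -35, 0], [0, 0, 0], 0.6],
  [[-21, -35, -10], [0, 0, 0], 0.6],
  [[-21, -35, -10], [0, 0, 0], 0.6],
  [[-15, -35, -10], [0, 0, 0], 0.6],
  [[0, -20, -10], [0, 0, 0], 0.6],
  [[0, 0, 0], [0, 0, 0], 0.6],
  [[0, 0, 0], [0, 0, 0], 0.6],
])

```text
clock: 10.97
eef_pos: [0.4401, -0.3252, 0.1998]
tool_rot: [0.699, 0.713, -0.046, -0.047]
ft_force: [0.9, -0.9, -0.5]
grip_width: 0.0514
grasp_force: 0.0
```

```bash
cat > wr.py <<'E'
from st import *
import sys
d=camera("wrist"); 
for n in sys.argv[1].split(","):
    for q in silhouettes(n,d)[:3]:
        b=q["bbox"];xy=ray(d,((b[0]+b[2])/2,(b[1]+b[3])/2),.03)[:2];col=d["image"][q["region"]].mean(0).astype(int)
        x,c=fit(n,[(d,q["region"].astype(float))],xy,yaws=[0.,.5]);print(n,round(q["conf"],2),[int(v) for v in b],(x[:2]*1e3).round(1),np.degrees(x[2]).round(1),"cost",round(c,3),"rgb",col)
E
python3 wr.py wood_handle,screw_carton
```

```text
10.97 [ 440.1 -325.2  199.8] z [-0.131  0.    -0.991] yaw_close 1.2 F [ 0.9 -0.9 -0.5] w 51.4 g 0.0 q [-0.59  0.43  0.25  1.5  -0.07  0.96]
wood_handle 0.68 [293, 150, 323, 261] [ 405.2 -355.5] 2.1 cost 0.119 rgb [216 180 128]
wood_handle 0.63 [157, 146, 248, 227] [ 268.8 -341.3] -50.8 cost 0.117 rgb [ 74 149  82]
screw_carton 0.81 [364, 186, 395, 233] [ 488.5 -356.8] 3.5 cost 0.037 rgb [188 213 193]
screw_carton 0.64 [350, 266, 375, 308] [ 475.  -467.6] 6.5 cost 0.442 rgb [ 70 165 157]
```

>>> drive_tool([
  [[-20, -18, 0], [0, -4, 0], 0.6],
  [[-14, -12, -10], [0, -3.5, 0], 0.6],
  [[0, 0, -25], [0, 0, 0], 0.6],
  [[0, 0, -38], [0, 0, 0], 0.6],
  [[0, 0, -38], [0, 0, 0], 0.6],
  [[0, 0, -20], [0, 0, 0], 0.6],
  [[0, 0, 0], [0, 0, 0], 0.6],
  [[0, 0, 0], [0, 0, 0], 0.6],
])

```text
clock: 11.78
eef_pos: [0.407, -0.3529, 0.0695]
tool_rot: [0.698, 0.716, -0.0, -0.0]
ft_force: [0.2, -1.2, 1.2]
grip_width: 0.0515
grasp_force: 0.0
```

```bash
python3 wr.py wood_handle
```

```text
11.78 [ 407.  -352.9   69.5] z [-0.001  0.    -1.   ] yaw_close 1.4 F [ 0.2 -1.2  1.2] w 51.5 g 0.0 q [-0.71  0.41 -0.12  1.04 -0.    0.83]
wood_handle 0.92 [44, 123, 214, 267] [ 270.5 -340. ] -50.8 cost 0.122 rgb [ 69 144  79]
wood_handle 0.74 [295, 129, 337, 305] [ 404.7 -355.7] 2.9 cost 0.085 rgb [209 181 130]
```

>>> drive_tool([
  [[-2, -2, -20], [0, 0, 0.8], 0.6],
  [[0, 0, -26], [0, 0, 0], 0.6],
  [[0, 0, 0], [0, 0, 0], 0.6],
  [[0, 0, 0], [0, 0, 0], 0],
  [[0, 0, 0], [0, 0, 0], 0],
  [[0, 0, 0], [0, 0, 0], 0],
  [[0, 0, 0], [0, 0, 0], 0],
  [[0, 0, 0], [0, 0, 0], 0],
])

```text
clock: 12.55
eef_pos: [0.4055, -0.3569, 0.0249]
tool_rot: [0.694, 0.72, -0.0, 0.002]
ft_force: [0.9, 0.1, -0.9]
grip_width: -0.0001
grasp_force: 0.0
```

```bash
python3 st.py
```

```text
12.55 [ 405.5 -356.9   24.9] z [ 0.002 -0.003 -1.   ] yaw_close 2.1 F [ 0.9  0.1 -0.9] w -0.1 g 0.0 q [-0.72  0.46 -0.18  0.93 -0.    0.81]
```

```bash
python3 look.py side 330,200,510,350 4 h1
```

```text
12.55 [ 405.5 -356.9   24.9] z [ 0.002 -0.003 -1.   ] yaw_close 2.1 F [ 0.9  0.1 -0.9] w -0.1 g 0.0 q [-0.72  0.46 -0.18  0.93 -0.    0.81]
```

View pics/h1.png

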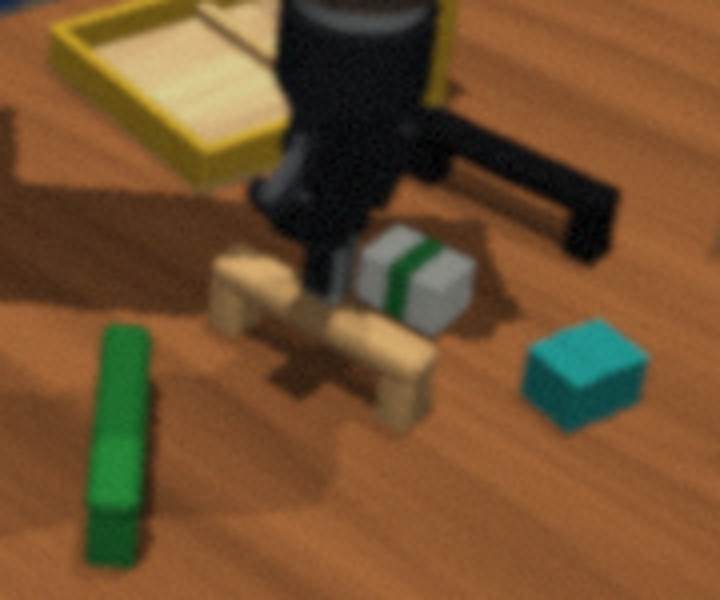

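The fingers shut beside the handle, on its far side near crop (330,270). The handle still stands. I lift and re-measure.

>>> drive_tool([
  [[0, 0, 20], [0, 0, 0], 0],
  [[0, 0, 38], [0, 0, 0], 0.3],
  [[0, 0, 38], [0, 0, 0], 0.6],
  [[0, 0, 38], [0, 0, 0], 0.6],
  [[0, 0, 20], [0, 0, 0], 0.6],
  [[0, 0, 0], [0, 0, 0], 0.6],
  [[0, 0, 0], [0, 0, 0], 0.6],
])

```text
clock: 13.18
eef_pos: [0.4055, -0.357, 0.1795]
tool_rot: [0.694, 0.72, -0.0, 0.002]
ft_force: [0.2, 0.4, 0.6]
grip_width: 0.0513
grasp_force: 0.0
```

```bash
cat > two.py <<'E'
from st import *
import sys
n=sys.argv[1];g0=np.array([float(v)/1e3 for v in sys.argv[2].split(",")])
obs=[]
for v in sys.argv[3].split(","):
    d=camera(v);c=proj(d,[[*g0,.03]])[0]
    rs=sorted(silhouettes(n,d),key=lambda q:np.hypot((q["bbox"][0]+q["bbox"][2])/2-c[0],(q["bbox"][1]+q["bbox"][3])/2-c[1]))
    q=rs[0];print(v,round(q["conf"],2),q["bbox"],"expected",c.round())
    x,c=fit(n,[(d,q["region"].astype(float))],g0,yaws=[0.,.4,-.4]);print(" ",(x[:2]*1e3).round(1),np.degrees(x[2]).round(1),round(c,3));obs.append((d,q["region"].astype(float)))
x,c=fit(n,obs,g0,yaws=[0.,.4,-.4]);print("all",(x[:2]*1e3).round(1),np.degrees(x[2]).round(1),round(c,3))
E
python3 two.py wood_handle 405,-356 scene,side,wrist
```

```text
13.18 [ 405.5 -357.   179.5] z [ 0.003 -0.004 -1.   ] yaw_close 2.1 F [0.2 0.4 0.6] w 51.3 g 0.0 q [-0.72  0.33  0.06  1.29 -0.    0.81]
scene 0.58 [179.0, 244.4, 232.5, 289.1] expected [203. 263.]
  [ 407.7 -353.9] 1.6 0.219
side 0.95 [384.2, 259.1, 438.9, 308.2] expected [410. 281.]
  [ 407.5 -354.4] 0.5 0.231
wrist 0.81 [309.1, 125.0, 334.9, 245.2] expected [321. 188.]
  [ 404.2 -355.9] 2.6 0.061
all [ 404.5 -354. ] 2.2 0.179
```

```bash
python3 - <<'E'
from st import *
ims=[]
for v,c in(("wrist",(220,80,440,300)),("side",(360,220,500,340))):
    d=camera(v);im=cv2.resize(d["image"][:,:,::-1],None,fx=4,fy=4,interpolation=cv2.INTER_CUBIC)
    for B in HA:
        h=cv2.convexHull((proj(d,world(B,(.4055,-.356,np.radians(2))))*4).astype(np.float32)).astype(int);cv2.polylines(im,[h],True,(255,0,255),1)
    t=(proj(d,[[.4055,-.357,.046]])[0]*4).astype(int);cv2.circle(im,tuple(map(int,t)),4,(0,0,255),-1)
    ims.append(cv2.resize(im[c[1]*4:c[3]*4,c[0]*4:c[2]*4],(400,400)))
cv2.imwrite("pics/h2.png",np.hstack(ims))
E
```

```text
13.48 [ 403.9 -355.6  176. ] z [-0.002  0.001 -1.   ] yaw_close 2.1 F [-0.1  0.8 -0.6] w 51.1 g 0.0 q [-0.72  0.33  0.05  1.29 -0.    0.81]
```

View pics/h2.png

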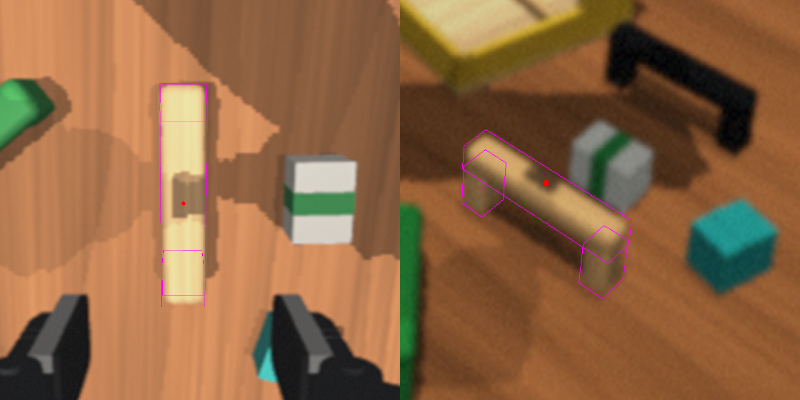

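The handle never moved: the overlay fits it in both views. In h1 the shut fingertips were at z≈45 mm while the reported TCP was 25, so the tips sit about 20 mm above the reported TCP. They closed just over the bar. I go deeper.

>>> drive_tool([
  [[0, 0, -30], [0, 0, 0], 0.6],
  [[0, 0, -40], [0, 0, 0], 0.6],
  [[0, 0, -40], [0, 0, 0], 0.6],
  [[0, 0, -35], [0, 0, 0], 0.6],
  [[0, 0, -15], [0, 0, 0], 0.6],
  [[0, 0, -12], [0, 0, 0], 0.6],
  [[0, 0, 0], [0, 0, 0], 0.6],
  [[0, 0, 0], [0, 0, 0], 0.6],
])

```text
clock: 14.25
eef_pos: [0.4041, -0.3557, 0.0048]
tool_rot: [0.694, 0.72, -0.0, -0.001]
ft_force: [-0.2, -0.5, 0.7]
grip_width: 0.051
grasp_force: 0.0
```

>>> drive_tool([
  [[0, 0, 0], [0, 0, 0], 0],
  [[0, 0, 0], [0, 0, 0], 0],
  [[0, 0, 0], [0, 0, 0], 0],
  [[0, 0, 0], [0, 0, 0], 0],
  [[0, 0, 0], [0, 0, 0], 0],
])

```text
clock: 14.67
eef_pos: [0.4057, -0.3572, 0.0072]
tool_rot: [0.694, 0.72, -0.0, 0.002]
ft_force: [-0.7, 0.4, 6.2]
grip_width: 0.0246
grasp_force: 59.8
```

>>> drive_tool([
  [[0, 0, 25], [0, 0, 0], 0],
  [[0, 0, 38], [0, 0, 0], 0],
  [[0, 10, 32], [0, 0, 0], 0],
  [[14, 36, 0], [0, 0, 0], 0],
  [[14, 36, 0], [0, 0, -4.2], 0],
  [[14, 36, 0], [0, 0, -4.2], 0],
  [[14, 36, 0], [0, 0, -4.2], 0],
  [[14, 36, 0], [0, 0, 0], 0],
])

```text
clock: 15.33
eef_pos: [0.4748, -0.1646, 0.1008]
tool_rot: [0.77, 0.638, -0.0, 0.0]
ft_force: [0.6, -1.1, -0.5]
grip_width: 0.0239
grasp_force: 59.1
```

>>> drive_tool([
  [[14, 36, 0], [0, 0, 0], 0],
  [[14, 36, 0], [0, 0, 0], 0],
  [[14, 36, 0], [0, 0, 0], 0],
  [[14, 36, 0], [0, 0, 0], 0],
  [[14, 36, 0], [0, 0, 0], 0],
  [[14, 36, 0], [0, 0, 0], 0],
  [[14, 36, 0], [0, 0, 0], 0],
  [[14, 20, 0], [0, 0, 0], 0],
])

```text
clock: 16.0
eef_pos: [0.5867, 0.1099, 0.1005]
tool_rot: [0.768, 0.641, -0.0, -0.0]
ft_force: [0.7, -1.3, -0.5]
grip_width: 0.0243
grasp_force: 59.1
```

>>> drive_tool([
  [[0, 0, 0], [0, 0, 0], 0],
  [[0, 0, 0], [0, 0, 0], 0],
])

```text
clock: 16.17
eef_pos: [0.5867, 0.1071, 0.1]
tool_rot: [0.768, 0.64, -0.001, 0.0]
ft_force: [0.1, -0.7, -1.5]
grip_width: 0.0244
grasp_force: 59.1
```

```bash
python3 -c "
from st import *
loc(BLUE,.0)"
```

```text
16.17 [586.7 107.1 100. ] z [-0.001 -0.002 -1.   ] yaw_close -10.3 F [ 0.1 -0.7 -1.5] w 24.4 g 59.1 q [ 0.18  0.49  0.09  1.17 -0.    1.93]
tcp local [-11.4  -4.1 100. ]
foot local [-11.4  -4.1 100. ]
```

>>> drive_tool([
  [[3, 4, -20], [0, 0, 0], 0],
  [[0, 0, -35], [0, 0, 0], 0],
  [[0, 0, -20], [0, 0, 0], 0],
  [[0, 0, -6], [0, 0, 0], 0],
  [[0, 0, -3], [0, 0, 0], 0],
  [[0, 0, 0], [0, 0, 0], 0],
  [[0, 0, 0], [0, 0, 0], 0],
])

```text
clock: 16.75
eef_pos: [0.5909, 0.1093, 0.0181]
tool_rot: [0.769, 0.639, 0.001, 0.001]
ft_force: [-0.1, -0.1, -0.5]
grip_width: 0.0246
grasp_force: 59.2
```

```bash
python3 -c "
from st import *
loc(BLUE,.0)"
```

```text
16.75 [590.9 109.3  18.1] z [ 0.002 -0.001 -1.   ] yaw_close -10.6 F [-0.1 -0.1 -0.5] w 24.6 g 59.2 q [ 0.18  0.57 -0.    0.99 -0.    1.94]
tcp local [-7.7 -1.1 18.1]
foot local [-7.7 -1.1 18.1]
```

>>> drive_tool([
  [[0, 0, -2], [0, 0, 0], 0],
  [[0, 0, -2], [0, 0, 0], 0],
  [[0, 0, 0], [0, 0, 0], 0],
  [[0, 0, 0], [0, 0, 0], 0],
])

```text
clock: 17.08
eef_pos: [0.5914, 0.1098, 0.0152]
tool_rot: [0.769, 0.639, 0.001, 0.002]
ft_force: [-1.5, -0.8, 6.5]
grip_width: 0.0242
grasp_force: 60.1
```

>>> drive_tool([
  [[0, 0, 0], [0, 0, 0], 0.5],
  [[0, 0, 0], [0, 0, 0], 0.5],
  [[0, 0, 0], [0, 0, 0], 0.5],
  [[0, 0, 20], [0, 0, 0], 0.5],
  [[0, 0, 38], [0, 0, 0], 0.5],
  [[0, 0, 38], [0, 0, 0], 0.8],
  [[-6, -20, 0], [0, 0, 6.9], 0.85],
  [[-7, -33, 0], [0, 0, 6.9], 0.85],
])

```text
clock: 17.75
eef_pos: [0.5798, 0.0592, 0.112]
tool_rot: [0.683, 0.731, 0.003, 0.003]
ft_force: [-0.1, -0.0, 0.2]
grip_width: 0.0725
grasp_force: 0.0
```

>>> drive_tool([
  [[-7, -33, 0], [0, 0, 6.9], 0.85],
  [[-7, -33, 0], [0, 0, 6.9], 0.85],
  [[-7, -33, 0], [0, 0, 6.9], 0.85],
  [[-7, -33, 0], [0, 0, 6.9], 0.85],
  [[-7, -33, 0], [0, 0, 6.9], 0.85],
  [[-7, -33, 0], [0, 0, 6.9], 0.85],
  [[-7, -33, 0], [0, 0, 6.9], 0.85],
  [[-7, -33, 0], [0, 0, 6.9], 0.85],
])

```text
clock: 18.42
eef_pos: [0.5201, -0.2087, 0.1086]
tool_rot: [0.269, 0.963, -0.0, 0.001]
ft_force: [0.3, 0.3, -0.1]
grip_width: 0.0727
grasp_force: 0.0
```

>>> drive_tool([
  [[-7, -33, 0], [0, 0, 6.9], 0.85],
  [[-7, -33, 0], [0, 0, 6.9], 0.85],
  [[-7, -33, 0], [0, 0, 6.9], 0.85],
  [[-7, -33, 0], [0, 0, 6.9], 0.85],
  [[-5, -17, 0], [0, 0, 6.9], 0.85],
  [[0, 0, 0], [0, 0, 0], 0.85],
  [[0, 0, 0], [0, 0, 0], 0.85],
])

```text
clock: 19.0
eef_pos: [0.4871, -0.3571, 0.1081]
tool_rot: [-0.024, 1.0, 0.0, 0.0]
ft_force: [-0.0, 0.9, -0.6]
grip_width: 0.0728
grasp_force: 0.0
```

```bash
python3 two.py screw_carton 489,-357 wrist; python3 two.py wood_handle 591,110 scene,side
```

```text
19.0 [ 487.1 -357.1  108.1] z [ 0.001  0.001 -1.   ] yaw_close 92.8 F [-0.   0.9 -0.6] w 72.8 g 0.0 q [-0.63  0.5   0.13  1.2   0.   -0.68]
wrist 0.74 [294.0, 181.4, 348.7, 228.6] expected [319. 206.]
  [ 489.2 -356.9] 2.6 0.038
all [ 489.2 -356.9] 2.6 0.038
19.1 [ 487.7 -355.4  108.3] z [ 0.001  0.001 -1.   ] yaw_close 93.0 F [ 0.4 -0.2  0.4] w 72.4 g 0.0 q [-0.63  0.5   0.13  1.2   0.   -0.68]
scene 0.91 [159.8, 220.8, 210.6, 245.3] expected [401. 220.]
  [591. 110.] 0.0 1.0
side 0.78 [311.9, 163.4, 342.0, 194.8] expected [324. 180.]
  [603.3 123.4] -11.8 0.134
all [603.3 123.4] -11.8 0.567
```

>>> drive_tool([
  [[2, -1, -20], [0, 0, 0], 0.85],
  [[0, 0, -38], [0, 0, 0], 0.85],
  [[0, 0, -30], [0, 0, 0], 0.85],
  [[0, 0, -15], [0, 0, 0], 0.85],
  [[0, 0, -8], [0, 0, 0], 0.85],
  [[0, 0, -4], [0, 0, 0], 0.85],
  [[0, 0, 0], [0, 0, 0], 0.85],
  [[0, 0, 0], [0, 0, 0], 0.85],
])

```text
clock: 19.97
eef_pos: [0.4908, -0.3577, -0.0051]
tool_rot: [-0.026, 1.0, -0.001, 0.001]
ft_force: [-0.4, -0.0, 0.3]
grip_width: 0.0725
grasp_force: 0.0
```

```bash
python3 look.py side 380,200,520,330 4 c1
```

```text
19.97 [ 490.8 -357.7   -5.1] z [ 0.003 -0.001 -1.   ] yaw_close 93.0 F [-0.4 -0.   0.3] w 72.5 g 0.0 q [-0.63  0.61 -0.01  0.95  0.   -0.68]
```

View pics/c1.png

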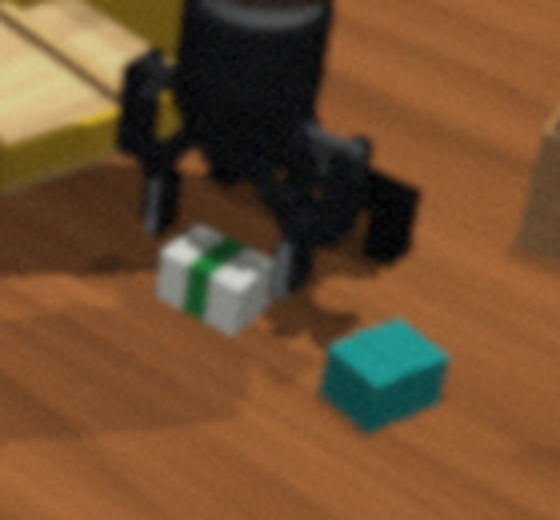

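The fingers straddle the carton, with tips at about its upper third. I go 7 mm lower and close.

>>> drive_tool([
  [[-1, 1, -7], [0, 0, 0], 0.85],
  [[0, 0, 0], [0, 0, 0], 0.85],
  [[0, 0, 0], [0, 0, 0], 0],
  [[0, 0, 0], [0, 0, 0], 0],
  [[0, 0, 0], [0, 0, 0], 0],
  [[0, 0, 0], [0, 0, 0], 0],
  [[0, 0, 0], [0, 0, 0], 0],
])

```text
clock: 20.6
eef_pos: [0.4892, -0.3567, -0.0127]
tool_rot: [-0.026, 1.0, -0.0, 0.001]
ft_force: [-0.4, -0.4, 3.6]
grip_width: 0.0487
grasp_force: 64.3
```

>>> drive_tool([
  [[0, 0, 15], [0, 0, 0], 0],
  [[0, 0, 35], [0, 0, 0], 0],
  [[0, 0, 35], [0, 0, 0], 0],
  [[0, 0, 35], [0, 0, 0], 0],
  [[0, 0, 0], [0, 0, 0], 0],
])

```text
clock: 21.02
eef_pos: [0.4926, -0.3591, 0.1145]
tool_rot: [-0.026, 1.0, -0.004, 0.006]
ft_force: [2.1, -0.7, -0.3]
grip_width: 0.0489
grasp_force: 63.9
```

>>> drive_tool([
  [[3, 20, 0], [0, 0, 0], 0],
  [[3, 36, 0], [0, 0, -4.5], 0],
  [[3, 36, 0], [0, 0, -4.5], 0],
  [[3, 36, 0], [0, 0, -4.6], 0],
  [[3, 36, 0], [0, 0, 0], 0],
  [[3, 36, 0], [0, 0, 0], 0],
  [[3, 36, 0], [0, 0, 0], 0],
  [[4, 36, 0], [0, 0, 0], 0],
])

```text
clock: 21.68
eef_pos: [0.513, -0.0825, 0.1061]
tool_rot: [0.093, 0.996, 0.0, 0.0]
ft_force: [1.6, -0.7, -0.6]
grip_width: 0.0484
grasp_force: 63.8
```

>>> drive_tool([
  [[4, 36, 0], [0, 0, 0], 0],
  [[4, 36, 0], [0, 0, 0], 0],
  [[4, 36, 0], [0, 0, 0], 0],
  [[4, 36, 0], [0, 0, 0], 0],
  [[4, 36, 0], [0, 0, 0], 0],
  [[3, 28, 0], [0, 0, 0], 0],
  [[0, 0, 0], [0, 0, 0], 0],
  [[0, 0, 0], [0, 0, 0], 0],
])

```text
clock: 22.35
eef_pos: [0.5362, 0.1252, 0.1058]
tool_rot: [0.091, 0.996, -0.0, 0.0]
ft_force: [0.1, -0.2, -0.6]
grip_width: 0.0483
grasp_force: 63.8
```

```bash
python3 -c "
from st import *
loc(BLUE,.0)"
```

```text
22.35 [536.2 125.2 105.8] z [-0.    -0.001 -1.   ] yaw_close 79.6 F [ 0.1 -0.2 -0.6] w 48.3 g 63.8 q [ 0.23  0.4  -0.04  1.13 -0.    0.41]
tcp local [-64.3   4.4 105.8]
foot local [-64.3   4.4 105.8]
```

>>> drive_tool([
  [[3, -4, -20], [0, 0, 0], 0],
  [[0, 0, -38], [0, 0, 0], 0],
  [[0, 0, -30], [0, 0, 0], 0],
  [[0, 0, -14], [0, 0, 0], 0],
  [[0, 0, -4], [0, 0, 0], 0],
  [[0, 0, -2], [0, 0, 0], 0],
  [[0, 0, 0], [0, 0, 0], 0],
  [[0, 0, 0], [0, 0, 0], 0],
])

```text
clock: 23.02
eef_pos: [0.5411, 0.1195, 0.0]
tool_rot: [0.093, 0.996, 0.0, 0.002]
ft_force: [1.5, 0.8, -0.9]
grip_width: 0.0487
grasp_force: 63.7
```

>>> drive_tool([
  [[-2, 0, -2], [0, 0, 0], 0],
  [[0, 0, -2], [0, 0, 0], 0],
  [[0, 0, -2], [0, 0, 0], 0],
  [[0, 0, 0], [0, 0, 0], 0],
  [[0, 0, 0], [0, 0, 0], 0],
])

```text
clock: 23.43
eef_pos: [0.5385, 0.1199, -0.0048]
tool_rot: [0.092, 0.996, 0.0, 0.002]
ft_force: [-3.9, 0.2, 11.9]
grip_width: 0.0487
grasp_force: 65.2
```

```bash
python3 -c "
from st import *
loc(BLUE,.0)"
```

```text
23.43 [538.5 119.9  -4.8] z [ 0.004  0.    -1.   ] yaw_close 79.4 F [-3.9  0.2 11.9] w 48.7 g 65.2 q [ 0.22  0.52 -0.18  0.87 -0.    0.4 ]
tcp local [-61.1  -0.4  -4.8]
foot local [-61.1  -0.4  -4.8]
```

>>> drive_tool([
  [[0, 0, 0], [0, 0, 0], 0.8],
  [[0, 0, 0], [0, 0, 0], 0.8],
  [[0, 0, 0], [0, 0, 0], 0.8],
  [[0, 0, 20], [0, 0, 0], 0.8],
  [[0, 0, 40], [0, 0, 0], 0.6],
  [[0, 0, 40], [0, 0, -6.7], 0.45],
  [[0, 0, 40], [0, 0, -6.7], 0.45],
  [[0, 0, 40], [0, 0, -6.7], 0.45],
])

```text
clock: 24.1
eef_pos: [0.5372, 0.1197, 0.1741]
tool_rot: [0.267, 0.964, -0.0, 0.0]
ft_force: [0.6, 0.4, -0.1]
grip_width: 0.0384
grasp_force: 0.0
```

>>> drive_tool([
  [[0, 0, 40], [0, 0, -6.7], 0.45],
  [[0, 0, 40], [0, 0, -6.7], 0.45],
  [[0, 10, 16], [0, 0, -6.7], 0.45],
  [[-8, 36, 0], [0, 0, -6.7], 0.45],
  [[-8, 36, 0], [0, 0, -6.7], 0.45],
  [[-8, 36, 0], [0, 0, -6.7], 0.45],
  [[-8, 36, 0], [0, 0, -6.7], 0.45],
  [[-8, 36, 0], [0, 0, -6.7], 0.45],
])

```text
clock: 24.77
eef_pos: [0.4971, 0.3112, 0.2684]
tool_rot: [0.673, 0.739, -0.0, 0.0]
ft_force: [1.0, 0.2, -0.1]
grip_width: 0.0382
grasp_force: 0.0
```

>>> drive_tool([
  [[-8, 36, 0], [0, 0, -6.7], 0.45],
  [[0, 12, 0], [0, 0, -6.7], 0.45],
  [[0, 0, 0], [0, 0, 0], 0.45],
  [[0, 0, 0], [0, 0, 0], 0.45],
])

```text
clock: 25.1
eef_pos: [0.4892, 0.3583, 0.2677]
tool_rot: [0.752, 0.66, -0.001, 0.001]
ft_force: [0.4, -0.8, -0.4]
grip_width: 0.0383
grasp_force: 0.0
```

```bash
python3 - <<'E'
from st import *
d=camera("wrist");
c=proj(d,world(bx(-6,6,-40,40,215,215)[::2],(.490,.3575,np.radians(-8.3)))).astype(np.float32)
print(c.round());im=d["image"][:,:,::-1].copy();cv2.polylines(im,[cv2.convexHull(c).astype(int)],True,(255,0,255),1)
cv2.imwrite("pics/d1.png",cv2.resize(im[100:360,200:460],None,fx=2.2,fy=2.2,interpolation=cv2.INTER_CUBIC))
E
```

```text
25.1 [489.2 358.3 267.7] z [-0.001 -0.002 -1.   ] yaw_close -7.5 F [ 0.4 -0.8 -0.4] w 38.3 g 0.0 q [ 0.63  0.45  0.47  1.59 -0.    2.33]
[[312. 259.]
 [313. 161.]
 [327. 259.]
 [329. 161.]]
```

View pics/d1.png

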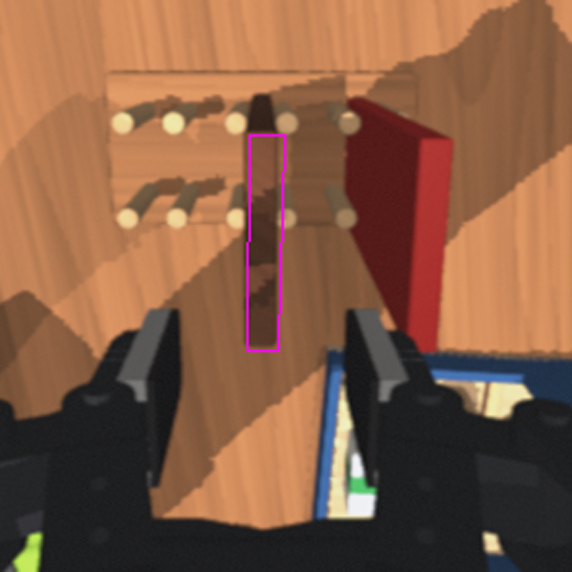

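The overlay sits on the dark sole's top, at crop cols 247–283. It is aligned to within 1 mm. I descend and grip.

>>> drive_tool([
  [[0, -1, -20], [0, 0, -0.7], 0.45],
  [[0, 0, -35], [0, 0, 0], 0.45],
  [[0, 0, -30], [0, 0, 0], 0.45],
  [[0, 0, -9], [0, 0, 0], 0.45],
  [[0, 0, 0], [0, 0, 0], 0.45],
  [[0, 0, 0], [0, 0, 0], 0.45],
])

```text
clock: 25.65
eef_pos: [0.4903, 0.3558, 0.1755]
tool_rot: [0.757, 0.653, -0.0, 0.0]
ft_force: [-0.3, 0.5, 0.4]
grip_width: 0.0385
grasp_force: 0.0
```

>>> drive_tool([
  [[0, 0, 0], [0, 0, 0], 0],
  [[0, 0, 0], [0, 0, 0], 0],
  [[0, 0, 0], [0, 0, 0], 0],
  [[0, 0, 0], [0, 0, 0], 0],
  [[0, 0, 0], [0, 0, 0], 0],
])

```text
clock: 26.07
eef_pos: [0.4909, 0.3575, 0.1774]
tool_rot: [0.757, 0.654, 0.002, 0.001]
ft_force: [-1.2, -0.5, 6.2]
grip_width: 0.0101
grasp_force: 62.4
```

>>> drive_tool([
  [[0, 0, 25], [0, 0, 0], 0],
  [[0, 0, 38], [0, 0, 0], 0],
  [[0, 0, 38], [0, 0, 0], 0],
  [[0, -5, 19], [0, 0, 0], 0],
  [[0, -36, 0], [0, 0, 0], 0],
  [[0, -36, 0], [0, 0, 0], 0],
  [[0, -36, 0], [0, 0, -2.5], 0],
  [[0, -36, 0], [0, 0, -2.4], 0],
])

```text
clock: 26.73
eef_pos: [0.4894, 0.2066, 0.295]
tool_rot: [0.784, 0.62, -0.0, 0.001]
ft_force: [1.2, -0.8, -1.8]
grip_width: 0.0103
grasp_force: 61.4
```

>>> drive_tool([
  [[0, -36, 0], [0, 0, 0], 0],
  [[0, -36, 0], [0, 0, 0], 0],
  [[0, -36, 0], [0, 0, 0], 0],
  [[0, -36, 0], [0, 0, 0], 0],
  [[0, -36, 0], [0, 0, 0], 0],
  [[0, -36, 0], [0, 0, 0], 0],
  [[0, -36, 0], [0, 0, 0], 0],
  [[0, -36, 0], [0, 0, 0], 0],
])

```text
clock: 27.4
eef_pos: [0.4894, -0.0819, 0.2952]
tool_rot: [0.784, 0.621, -0.0, 0.001]
ft_force: [1.5, 0.3, -2.1]
grip_width: 0.0101
grasp_force: 61.4
```

>>> drive_tool([
  [[15, -36, 0], [0, 0, 0], 0],
  [[36, -19, 0], [0, 0, 0], 0],
  [[36, -10, 0], [0, 0, 0], 0],
  [[36, 0, 0], [0, 0, 0], 0],
  [[15, 0, 0], [0, 0, 0], 0],
  [[0, 0, 0], [0, 0, 0], 0],
  [[0, 0, 0], [0, 0, 0], 0],
])

```text
clock: 27.98
eef_pos: [0.6281, -0.1452, 0.2932]
tool_rot: [0.784, 0.621, -0.001, -0.0]
ft_force: [-0.6, 0.4, -1.3]
grip_width: 0.0101
grasp_force: 61.4
```

```bash
python3 -c "
from st import *
loc(YEL,.162)"
```

```text
27.98 [ 628.1 -145.2  293.2] z [-0.002 -0.001 -1.   ] yaw_close -13.3 F [-0.6  0.4 -1.3] w 10.1 g 61.4 q [-0.23  0.55  0.7   1.71 -0.    1.58]
tcp local [ 31.4   5.6 293.2]
foot local [ 31.1   5.4 131.2]
```

>>> drive_tool([
  [[5, -7, -20], [0, 0, 0], 0],
  [[0, 0, -38], [0, 0, 0], 0],
  [[0, 0, -38], [0, 0, 0], 0],
  [[0, 0, -15], [0, 0, 0], 0],
  [[0, 0, 0], [0, 0, 0], 0],
  [[0, 0, 0], [0, 0, 0], 0],
])

```text
clock: 28.48
eef_pos: [0.6314, -0.1521, 0.1846]
tool_rot: [0.784, 0.621, -0.0, 0.0]
ft_force: [-0.4, 0.1, -1.2]
grip_width: 0.0104
grasp_force: 63.0
```

```bash
python3 -c "
from st import *
loc(YEL,.162)"
```

```text
28.48 [ 631.4 -152.1  184.6] z [-0.    -0.001 -1.   ] yaw_close -13.3 F [-0.4  0.1 -1.2] w 10.4 g 63.0 q [-0.24  0.56  0.42  1.44 -0.    1.57]
tcp local [ 36.2  -0.3 184.6]
foot local [36.2 -0.5 22.6]
```

>>> drive_tool([
  [[19, -4, -4], [1.45, 6.3, 0], 0],
  [[18.5, -4, -6], [1.45, 6.3, 0], 0],
  [[0, 0, 0], [0, 0, 0], 0],
  [[0, 0, 0], [0, 0, 0], 0],
  [[0, 0, 0], [0, 0, 0], 0],
])

```text
clock: 28.9
eef_pos: [0.6591, -0.1581, 0.1789]
tool_rot: [0.782, 0.619, -0.044, -0.054]
ft_force: [-0.2, -0.2, -1.4]
grip_width: 0.0099
grasp_force: 64.5
```

```bash
python3 -c "
from st import *
loc(YEL,.162)"
```

```text
28.9 [ 659.1 -158.1  178.9] z [-0.135  0.03  -0.99 ] yaw_close -13.3 F [-0.2 -0.2 -1.4] w 9.9 g 64.5 q [-0.23  0.78  0.79  1.72 -0.    1.57]
tcp local [6.460e+01 1.000e-01 1.789e+02]
foot local [42.2 -0.1 18.4]
```

>>> drive_tool([
  [[4, -1, -4], [0.6, 2.7, 0], 0],
  [[7, -2, -5], [0.6, 2.7, 0], 0],
  [[0, 0, 0], [0, 0, 0], 0],
  [[0, 0, 0], [0, 0, 0], 0],
  [[0, 0, 0], [0, 0, 0], 0],
])

```text
clock: 29.32
eef_pos: [0.67, -0.161, 0.1726]
tool_rot: [0.779, 0.616, -0.073, -0.09]
ft_force: [-1.1, -0.2, -1.6]
grip_width: 0.0105
grasp_force: 64.5
```

```bash
python3 -c "
from st import *
loc(YEL,.162)"
```

```text
29.32 [ 670.  -161.   172.6] z [-0.224  0.05  -0.973] yaw_close -13.3 F [-1.1 -0.2 -1.6] w 10.5 g 64.5 q [-0.23  0.95  1.1   1.95 -0.    1.57]
tcp local [ 75.8  -0.3 172.6]
foot local [38.7 -0.6 14.9]
```

>>> drive_tool([
  [[0, 0, -4], [0, 0, 0], 0],
  [[0, 0, -2], [0, 0, 0], 0],
  [[0, 0, -2], [0, 0, 0], 0],
  [[0, 0, 0], [0, 0, 0], 0],
  [[0, 0, 0], [0, 0, 0], 0],
])

```text
clock: 29.73
eef_pos: [0.6704, -0.1614, 0.1657]
tool_rot: [0.779, 0.616, -0.073, -0.089]
ft_force: [1.1, -1.0, 6.6]
grip_width: 0.01
grasp_force: 65.6
```

```bash
python3 -c "
from st import *
loc(YEL,.162)"
```

```text
29.73 [ 670.4 -161.4  165.7] z [-0.223  0.049 -0.974] yaw_close -13.3 F [ 1.1 -1.   6.6] w 10.0 g 65.6 q [-0.23  0.95  1.07  1.92 -0.    1.57]
tcp local [ 76.3  -0.6 165.7]
foot local [39.4 -1.   7.9]
```

>>> drive_tool([
  [[0, 0, 0], [0, 0, 0], 0.2],
  [[0, 0, 0], [0, 0, 0], 0.25],
  [[0, 0, 0], [0, 0, 0], 0.3],
  [[0, 0, 0], [0, 0, 0], 0.35],
  [[0, 0, 0], [0, 0, 0], 0.4],
  [[0, 0, 0], [0, 0, 0], 0.45],
  [[0, 0, 0], [0, 0, 0], 0.55],
  [[0, 0, 0], [0, 0, 0], 0.65],
])

```text
clock: 30.4
eef_pos: [0.6703, -0.1611, 0.1619]
tool_rot: [0.779, 0.616, -0.074, -0.091]
ft_force: [0.2, 0.5, -0.0]
grip_width: 0.0554
grasp_force: 0.0
```

>>> drive_tool([
  [[0, 0, 0], [0, 0, 0], 0.75],
  [[0, 0, 0], [0, 0, 0], 0.75],
  [[2, 0, 10], [0, 0, 0], 0.75],
  [[2, 0, 14], [0, 0, 0], 0.75],
  [[0, 0, 14], [0, 0, 0], 0.75],
  [[0, 0, 14], [0, 0, 0], 0.75],
  [[-2, 0, 12], [0, 0, 0], 0.75],
  [[0, 0, 0], [0, 0, 0], 0.75],
])

```text
clock: 31.07
eef_pos: [0.6641, -0.1593, 0.2252]
tool_rot: [0.779, 0.617, -0.07, -0.086]
ft_force: [-0.5, -0.4, 1.0]
grip_width: 0.0636
grasp_force: 0.0
```

```bash
python3 sole.py dark_sole y; python3 sole.py pine_sole b
```

```text
31.07 [ 664.1 -159.3  225.2] z [-0.215  0.048 -0.976] yaw_close -13.3 F [-0.5 -0.4  1. ] w 63.6 g 0.0 q [-0.23  0.97  1.28  2.1  -0.    1.57]
scene [(0.55, [324.8, 235.1, 367.6, 265.9])]
side [(0.71, [392.7, 139.9, 442.6, 221.4])]
xb,y mm [47.4  1.5] tilt,yaw deg [17.6  0.2] cost 0.131
31.27 [ 664.5 -159.3  221.9] z [-0.218  0.048 -0.975] yaw_close -13.3 F [-0.5  0.6  0. ] w 64.0 g 0.0 q [-0.23  0.97  1.27  2.1  -0.    1.57]
scene [(0.64, [417.6, 182.3, 453.9, 214.1])]
side [(0.86, [329.4, 114.6, 361.5, 187.0])]
xb,y mm [49.3  3.2] tilt,yaw deg [17.1 -1. ] cost 0.244
```

>>> drive_tool([
  [[-20, 0, 0], [-0.9, -4.2, 0], 0.6],
  [[-20, -10, 0], [-0.9, -4.2, 0], 0.6],
  [[-20, -30, 0], [-0.9, -4.2, 0], 0.6],
  [[-5, -30, 0], [0, 0, 5], 0.6],
  [[0, -30, 0], [0, 0, 5], 0.6],
  [[0, -30, 0], [0, 0, 4.7], 0.6],
  [[0, -30, -10], [0, 0, 0], 0.6],
  [[0, -23, -20], [0, 0, 0], 0.6],
])

```text
clock: 32.13
eef_pos: [0.6288, -0.3377, 0.1977]
tool_rot: [0.698, 0.715, -0.03, -0.027]
ft_force: [-0.2, -0.2, 0.3]
grip_width: 0.051
grasp_force: 0.0
```

>>> drive_tool([
  [[0, 0, -30], [0, 0, 0], 0.6],
  [[0, 0, -30], [0, 0, 0], 0.6],
  [[0, 0, 0], [0, 0, 0], 0.6],
  [[0, 0, 0], [0, 0, 0], 0.6],
])

```text
clock: 32.47
eef_pos: [0.6262, -0.3339, 0.1323]
tool_rot: [0.698, 0.715, -0.031, -0.034]
ft_force: [-0.0, 1.1, 1.4]
grip_width: 0.051
grasp_force: 0.0
```

```bash
python3 two.py black_handle 599,-342 wrist,scene
```

```text
32.47 [ 626.2 -333.9  132.3] z [-0.092  0.002 -0.996] yaw_close 1.4 F [-0.   1.1  1.4] w 51.0 g 0.0 q [-0.47  0.8   0.72  1.57 -0.04  1.08]
wrist 0.71 [282.2, 135.8, 319.9, 274.6] expected [300. 204.]
  [ 598.8 -343.6] 0.1 0.095
scene 0.96 [227.2, 295.5, 282.1, 343.3] expected [252. 313.]
  [ 602.4 -342.3] 1.2 0.189
all [ 599.4 -341.9] 1.1 0.144
```

>>> drive_tool([
  [[-14, -5, 0], [0, -2.7, 0], 0.6],
  [[-13, -4, 0], [0, -2.6, -0.6], 0.6],
  [[0, 0, -30], [0, 0, 0], 0.6],
  [[0, 0, -35], [0, 0, 0], 0.6],
  [[0, 0, 0], [0, 0, 0], 0.6],
  [[0, 0, 0], [0, 0, 0], 0.6],
])

```text
clock: 33.17
eef_pos: [0.6004, -0.343, 0.0698]
tool_rot: [0.702, 0.712, 0.002, 0.001]
ft_force: [0.4, 0.0, 0.7]
grip_width: 0.0512
grasp_force: 0.0
```

```bash
python3 two.py black_handle 599,-342 wrist
```

```text
33.17 [ 600.4 -343.    69.8] z [ 0.004  0.    -1.   ] yaw_close 0.8 F [0.4 0.  0.7] w 51.2 g 0.0 q [-0.52  0.7   0.37  1.24  0.    1.04]
wrist 0.86 [294.3, 126.0, 335.0, 303.3] expected [317. 216.]
  [ 598.9 -343.7] 0.7 0.078
all [ 598.9 -343.7] 0.7 0.078
```

Aligned to within 1–2 mm. I descend, grip and lift.

>>> drive_tool([
  [[-1, 0, -25], [0, 0, 0], 0.6],
  [[0, 0, -25], [0, 0, 0], 0.6],
  [[0, 0, -15], [0, 0, 0], 0.6],
  [[0, 0, 0], [0, 0, 0], 0.6],
  [[0, 0, 0], [0, 0, 0], 0.6],
])

```text
clock: 33.68
eef_pos: [0.6013, -0.3441, 0.0065]
tool_rot: [0.702, 0.712, 0.002, 0.004]
ft_force: [0.5, -0.5, 0.6]
grip_width: 0.051
grasp_force: 0.0
```

>>> drive_tool([
  [[0, 0, 0], [0, 0, 0], 0],
  [[0, 0, 0], [0, 0, 0], 0],
  [[0, 0, 0], [0, 0, 0], 0],
  [[0, 0, 0], [0, 0, 0], 0],
  [[0, 0, 0], [0, 0, 0], 0],
])

```text
clock: 34.1
eef_pos: [0.6019, -0.3448, 0.008]
tool_rot: [0.702, 0.712, 0.003, 0.005]
ft_force: [-1.3, 0.1, 6.5]
grip_width: 0.0245
grasp_force: 58.7
```

>>> drive_tool([
  [[0, 0, 25], [0, 0, 0], 0],
  [[0, 0, 38], [0, 0, 0], 0],
  [[-10, 0, 32], [0, 0, 0], 0],
  [[-15, 30, 0], [0, 0, -4.5], 0],
  [[-10, 35, 0], [0, 0, -4.5], 0],
  [[-5, 35, 0], [0, 0, -4.7], 0],
  [[0, 35, 0], [0, 0, 0], 0],
  [[0, 35, 0], [0, 0, 0], 0],
])

```text
clock: 34.77
eef_pos: [0.5597, -0.1726, 0.1009]
tool_rot: [0.782, 0.623, 0.002, 0.003]
ft_force: [1.1, 0.1, -0.8]
grip_width: 0.0242
grasp_force: 59.0
```

>>> drive_tool([
  [[0, 35, 0], [0, 0, 0], 0],
  [[0, 4, 0], [0, 0, 0], 0],
  [[0, 0, 0], [0, 0, 0], 0],
  [[0, 0, 0], [0, 0, 0], 0],
])

```text
clock: 35.1
eef_pos: [0.5605, -0.1348, 0.1006]
tool_rot: [0.782, 0.624, 0.002, 0.004]
ft_force: [-0.3, -0.2, 0.2]
grip_width: 0.0245
grasp_force: 59.0
```

```bash
python3 -c "
from st import *
loc(YEL,.0)"
```

```text
35.1 [ 560.5 -134.8  100.6] z [ 0.007 -0.003 -1.   ] yaw_close -12.8 F [-0.3 -0.2  0.2] w 24.5 g 59.0 q [-0.24  0.45  0.02  1.14 -0.    1.56]
tcp local [-36.7   0.6 100.6]
foot local [-36.7   0.6 100.6]
```

>>> drive_tool([
  [[1, 0, -20], [0, 0, 0], 0],
  [[0, 0, -35], [0, 0, 0], 0],
  [[0, 0, -22], [0, 0, 0], 0],
  [[0, 0, -5], [0, 0, 0], 0],
  [[0, 0, -2], [0, 0, 0], 0],
  [[0, 0, -2], [0, 0, 0], 0],
  [[0, 0, 0], [0, 0, 0], 0],
  [[0, 0, 0], [0, 0, 0], 0],
])

```text
clock: 35.77
eef_pos: [0.5594, -0.1363, 0.0154]
tool_rot: [0.783, 0.622, 0.0, 0.002]
ft_force: [-6.7, 1.2, 9.0]
grip_width: 0.0243
grasp_force: 59.7
```

Contact with the floor. I release, rise and back off before the final check.

>>> drive_tool([
  [[0, 0, 0], [0, 0, 0], 0.5],
  [[0, 0, 0], [0, 0, 0], 0.5],
  [[0, 0, 0], [0, 0, 0], 0.5],
  [[0, 0, 20], [0, 0, 0], 0.5],
  [[0, 0, 40], [0, 0, 0], 0.5],
  [[0, 0, 40], [0, 0, 0], 0.5],
  [[-30, 0, 20], [0, 0, 0], 0.5],
  [[-38, 0, 0], [0, 0, 0], 0.5],
])

```text
clock: 36.43
eef_pos: [0.4994, -0.1365, 0.1398]
tool_rot: [0.782, 0.624, 0.006, 0.009]
ft_force: [0.2, -0.6, -0.3]
grip_width: 0.0428
grasp_force: 0.0
```

>>> drive_tool([
  [[-38, 0, 20], [0, 0, 0], 0.5],
  [[-38, -20, 20], [0, 0, 0], 0.5],
  [[-38, -20, 20], [0, 0, 0], 0.5],
  [[-15, -30, 20], [0, 0, 0], 0.5],
  [[0, -30, 0], [0, 0, 0], 0.5],
  [[0, 0, 0], [0, 0, 0], 0.5],
])

```text
clock: 36.93
eef_pos: [0.375, -0.2349, 0.2107]
tool_rot: [0.784, 0.621, 0.002, 0.006]
ft_force: [0.4, -0.6, 1.0]
grip_width: 0.0428
grasp_force: 0.0
```

```bash
python3 - <<'E'
from st import *
ims=[]
for v,c in(("scene",(260,100,480,330)),("side",(220,95,450,335))):
    d=camera(v);ims.append(cv2.resize(d["image"][c[1]:c[3],c[0]:c[2],::-1],(400,420),interpolation=cv2.INTER_CUBIC))
    r_=silhouettes("glue_bottle",d);print(v,[(round(q["conf"],2),q["bbox"]) for q in r_[:2]])
cv2.imwrite("pics/f1.png",np.hstack(ims))
E
```

```text
36.93 [ 375.  -234.9  210.7] z [ 0.011 -0.008 -1.   ] yaw_close -13.2 F [ 0.4 -0.6  1. ] w 42.8 g 0.0 q [-0.56  0.11 -0.14  1.31 -0.    1.24]
scene [(0.85, [332.0, 168.3, 346.3, 210.9]), (0.18, [321.9, 233.6, 368.5, 268.4])]
side [(0.67, [282.5, 175.6, 303.9, 226.5])]
```

View pics/f1.png

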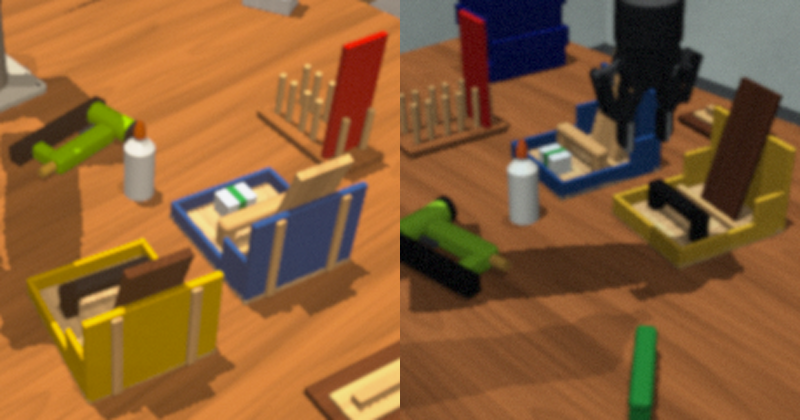

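The final view shows both soles leaning on their rests, at (320,180) and (155,280). The carton and wood handle lie in the blue well, and the black handle is in the yellow well. The red sole is still in the rack at (355,100), and the bottle at (140,165) is unmoved.

```bash
python3 -c "
from workcell import job_done
print(job_done())"
```

```text
the job is handed in; nothing more can be done
None
```

Both float kits are made up as asked and the job is handed in at about 37 s; in the last pictures the red sole was still in the rack and the glue bottle had not moved.

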